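Unlock, swing and re-lock the drill guide over the block

ROBOT

A 7-joint arm with a two-finger parallel gripper is mounted at the origin on a cart in front of the work surface, level with it; the furniture and walls round the work are solid. World frame = base frame: x ahead of the robot, y to its left, z up, the work surface at z = 0. Lengths are in m, angles in degrees, forces in N, time in s.
With the tool pointing down it reaches from about 0.4 to 0.875 m from the base axis. Payload 19.3 kg.
Tool frame: the origin (TCP) lies between the finger pads; the fingertips stand 14 mm ahead of it and the grasp point (between the pads) lies 5 mm behind it; z points along the fingers, y is the direction in which the jaws open and shut (so a half turn about z gives the same grasp; the last joint's range is limited). The gripper opens to 85 mm and grips with 20 to 120 N. Pads are 22 mm wide; open, the fingers measure 114 mm over their backs; the gripper's body (76 mm by 85 mm) begins 54 mm behind the grasp point. The pads swing forward as they close: fully open they stand 13 mm farther back than shut.
Start: joints at [-4.022, 29.874, -2.08, 91.645, 1.215, 58.505, -6.463], TCP at [0.625, -0, 0.245] pointing down, gripper open.
Joint ranges: [-166.77, 166.77], [-17.47, 122.26], [-85.68, 81.53], [9.62, 139.38], [-72.42, 252.41], [9.2, 110.78], [-144.41, 144.41]. Speed limits (degrees/s): [108.29, 108.29, 136.94, 136.94, 172.46, 172.46, 172.46].

INTERFACE

Orientations are given as a 3x3 rotation matrix whose columns are the frame's x, y, z axes.
In Python, from workcell import robot, vision gives the robot as it stands. The module is installed in compiled form; this text tells all that it offers.
- The arm moves only by the shell command python3 -m pendant 'ROWS' [FORCE]. ROWS is JSON, a list of rows, each an object with "translation": the shift along the tool's x, y, z in cm, a list of three; "rot": the turn, a rotation vector about the tool's x, y, z in degrees, a list of three; "hand": the closure, from -1 (fully open) to 1 (shut). A call has 1 to 10 rows; each row is the pose to reach, as a shift and turn from the pose commanded when the call began, along the tool's axes at that moment; what a row does not reach only later rows make up. A row lasts 1/8 s, in which the tool goes at most 62.5 mm and 10.7 degrees, less where a joint would pass 70% of its speed; a pose out of reach is approached as far as the arm can. A call with a gripper value outside its range is refused whole. The fingers move at their own pace and stop on an object; FORCE is the grip in N (left out, the last holds). Time passes only in rows, so rows that repeat a pose let the fingers close. It gives the time, the measured TCP pose, the force and the opening at its end, in the units of the state.
- robot.state(): the state, without advancing time (a new reading comes with each control period).
- vision.camera(name): name is "scene" or "side" or "wrist"; returns the picture (420x560x3 uint8, red, green, blue); there is no depth.
- vision.get_calibration(name): a dict with "fx", "fy", "cx", "cy" (pixels), "k1" (the pictures are not rectified: a ray, as slopes to the right and down, at radius r is drawn at 1 + k1 r^2 times it, then the intrinsics apply), "world_from_camera" (4x4, takes a point from camera to world coordinates). Camera axes: x right, y down, z forward; pixel columns grow to the right and rows downward; lengths in m; the calibration is good to about 2 mm. A picture is of the moment at which its call begins: read the wrist's pose just before it. get_calibration takes no time and is no camera call; for the wrist camera it gives the pose at the moment of the call.
- robot.sign_off(): hands the job in, once; it reports no verdict.
The state is a dict: "time": time; "joints": joint angles; "qd": joint speeds; "joint_torque": joint torques, N m; "tool_pos": TCP position; "ee_rot": TCP orientation; "ft_force": force on the tool from outside, world axes, zero at the start; "torque": the same for the moment, N m; "width": finger opening in m.
Only numpy, scipy, OpenCV 4.12 (cv2) and the standard library are available. Lean on these libraries where they do the work, as an engineer would, in place of code of your own. Each camera call takes 0.05 s, during which the arm holds its last target.

TASK

Set the drill guide for use: pull the spring bolt on the swing bar fully back by its knob, swing the bar out of its parking notch over to the wooden block, and let the bolt snap fully home in the working notch. That notch is hidden under the dust cap and must be found by feel: sweep the bar gently with the bolt released until it drops in and the bar locks. Do not disturb the block or the other things on the bench.

Things in the scene. Friction and masses are not known exactly. Their poses are not given: they have to be found in the camera images.
- drill_jig: Drill jig fixed to the bench: grey oblong base plate (275 x 130 x 12 mm) with a round pivot post. Origin on the bench on the post's axis; z up. From the post the plate runs out in the direction 220 degrees of this frame (about z, from its x axis); the block lies on it there.
- pivot (a point): top of the jig's pivot, 91 mm above the bench, on the bar's vertical hinge axis. Just below, under a round dark dust cap (112 mm across, top at 87 mm) and its grey skirt, is the index ring (rim radius 50 mm) with two hidden notches 13 mm deep, 12 mm wide: parking at bar angle 0, working anywhere from 1.17 to 1.63 rad, set anew each time. Elsewhere the rim is smooth.
- swing_bar (a joint): angle (rad) of the flat steel swing bar (32 mm wide, top 62 mm above the bench, reaching 222 mm from the pivot): 0 = parked, its start, pointing in the direction 140 degrees of the jig's frame; grows counter-clockwise seen from above, to a stop at 2.0. Friction holds it where it is left (about 2 N at the knob).
- lock_bolt (a joint): travel (m) of the bar's spring bolt: 0 = home in a notch, 0.017 = pulled to its end. Pulling the knob radially away from the pivot grows it, against 6 N (home) to 12 N (end). Its 10 mm nose clears the rim from 0.013 on. Released between notches it rides on the rim at 0.013, adding 1 to 2 N of drag; over a notch it snaps to 0 and the bar locks (4 mm of play at the knob).
- bolt_knob (a point): centre of the top of the bolt's black upright knob, a cylinder 18 mm across and 40 mm tall (84 to 124 mm above the bench), 100 mm from the pivot axis when the bolt is home, 117 mm when fully back. Bar and bolt guide below reach 86 mm; nothing beside it is higher than the 91 mm pivot.
- bushing (a point): centre of the top of the drill bushing at the bar's far end, 200 mm from the pivot axis and 70 mm above the bench; over the block when the bar is locked in the working notch.
- wood_block: drilled beech block, 42 x 110 x 30 mm, lying loose between low rails on the jig's plate, its top 42 mm above the bench and 4 mm below the bushing's underside. Origin at the centre of its underside.
- marker: blue and white marker pen, 132 mm long, bystander; origin under its middle.
- spanner_13: steel combination spanner, 188 mm long, bystander; origin under its middle.
- bolt_m10: steel bolt, 56 mm long, lying, bystander; origin under its middle.
- nut_m16: steel hexagon nut, 35 mm, lying flat, bystander; origin under its middle.

How it is judged:
By the outcome, as a careful person would: the job done as asked, in the order asked, and still so for the second after the job is handed in, with the robot touching nothing.
It also fails if it takes over 42 s, if anything falls off the work surface, if the arm or the gripper's body presses on something with over 40 N, if the wrist force passes 120 N, or if a joint passes its speed limit or range.

## Working session

There is one attempt and no reset: what is moved stays moved. The work goes in short steps, Python scripts to look and compute and a shell command to move; the robot and the scene stay as the last step left them, time stands still between calls to the robot, and variables do not carry over. Pictures are saved under pics/ and viewed, and the job is handed in when it is done.

```bash
mkdir -p pics; python3 - <<'E'
from workcell import robot, vision
import cv2
s=robot.state(); print(s['time'],s['tool_pos'],s['ee_rot'],s['width'],s['ft_force'])
for n in ['scene','side','wrist']:
    c=vision.get_calibration(n); print(n,c)
    cv2.imwrite(f'pics/{n}0.png',vision.camera(n)[:,:,::-1])
E
```

```text
0.0 [ 6.24692677e-01 -2.76901370e-05  2.44731754e-01] [[ 1.97920606e-05  9.99999367e-01 -1.12514272e-03]
 [ 9.99999997e-01 -1.98732710e-05 -7.21667454e-05]
 [-7.21890599e-05 -1.12514129e-03 -9.99999364e-01]] 0.08560217172678833 [-0.05622182 -0.23879353 -0.09955317]
scene {'fx': 465.80048088429885, 'fy': 465.80048088429885, 'cx': 280.1642349754141, 'cy': 206.14424630757125, 'k1': -0.028261141615193802, 'world_from_camera': array([[-0.92928535, -0.32588404,  0.173863  ,  0.2674171 ],
       [-0.36922756,  0.80686897, -0.46112197,  0.58304483],
       [ 0.00998763, -0.49270891, -0.87013688,  1.25598432],
       [ 0.        ,  0.        ,  0.        ,  1.        ]])}
side {'fx': 507.553148731959, 'fy': 507.553148731959, 'cx': 279.59414037829526, 'cy': 210.81376220278352, 'k1': -0.012782126073743742, 'world_from_camera': array([[ 0.967523  ,  0.17512467, -0.18229263,  0.73302799],
       [ 0.25278056, -0.67345916,  0.6946616 , -0.93603764],
       [-0.00111426, -0.71818111, -0.69585534,  1.00767047],
       [ 0.        ,  0.        ,  0.        ,  1.        ]])}
wrist {'fx': 355.47140064697606, 'fy': 355.47140064697606, 'cx': 280.00853877730725, 'cy': 214.23079463787522, 'k1': -0.0305903187744127, 'world_from_camera': array([[ 9.99999253e-01,  4.26088003e-04, -1.14594531e-03,
         6.24391133e-01],
       [ 8.12257100e-05, -9.58387918e-01, -2.85469074e-01,
         7.29821604e-02],
       [-1.21989508e-03,  2.85468767e-01, -9.58387236e-01,
         3.74236058e-01],
       [ 0.00000000e+00,  0.00000000e+00,  0.00000000e+00,
         1.00000000e+00]])}
```

View pics/scene0.png

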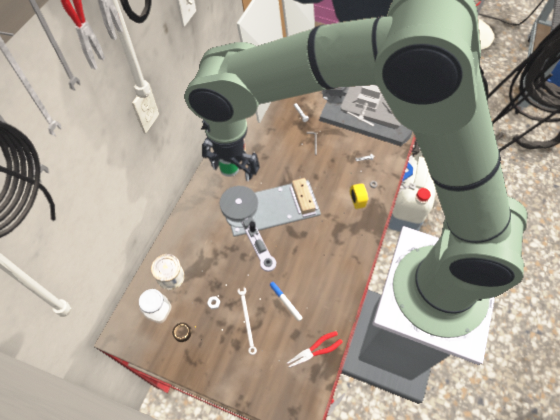

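View pics/side0.png

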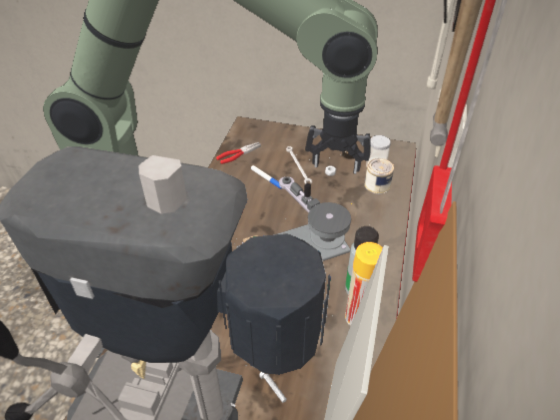

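View pics/wrist0.png

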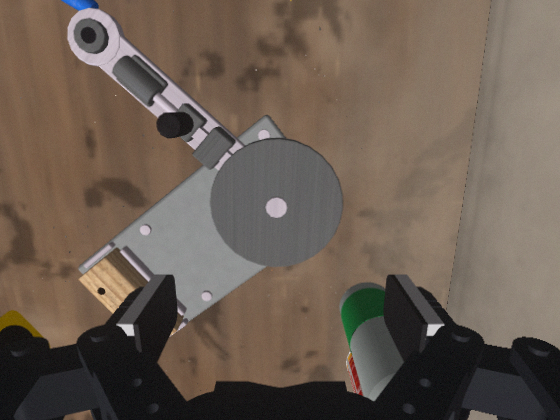

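The wrist view shows the pivot's white disc at about (276,208), the knob at (174,124), the bushing at (92,36) and the block at (120,285). The bar points up-left, and its arc to the block runs counter-clockwise along the left side. The spray cans sit at lower right, away from the arc.

```bash
cat > h.py <<'E'
import numpy as np, cv2
from workcell import robot, vision
def ray(c,uv):
    K=np.array([[c['fx'],0,c['cx']],[0,c['fy'],c['cy']],[0,0,1.]])
    p=cv2.undistortPoints(np.array([[uv]],float),K,np.array([c['k1'],0,0,0.]))[0,0]
    T=c['world_from_camera']; d=T[:3,:3]@np.array([p[0],p[1],1]); return T[:3,3],d/np.linalg.norm(d)
def plane(c,uv,z):
    o,d=ray(c,uv); return o+d*(z-o[2])/d[2]
def tri(c1,u1,c2,u2):
    o1,d1=ray(c1,u1);o2,d2=ray(c2,u2)
    A=np.stack([d1,-d2],1); t=np.linalg.lstsq(A,o2-o1,rcond=None)[0]
    a=o1+d1*t[0];b=o2+d2*t[1]; return (a+b)/2,np.linalg.norm(a-b)
E
python3 - <<'E'
import cv2
w=cv2.imread('pics/wrist0.png')
cv2.imwrite('pics/w0z.png',cv2.resize(w[0:240,50:370],None,fx=2.5,fy=2.5,interpolation=cv2.INTER_CUBIC))
s=cv2.imread('pics/scene0.png')
cv2.imwrite('pics/s0z.png',cv2.resize(s[150:290,200:340],None,fx=4,fy=4,interpolation=cv2.INTER_CUBIC))
s=cv2.imread('pics/side0.png')
cv2.imwrite('pics/d0z.png',cv2.resize(s[160:270,250:390],None,fx=5,fy=5,interpolation=cv2.INTER_CUBIC))
E
```

```text
(no output)
```

View pics/w0z.png

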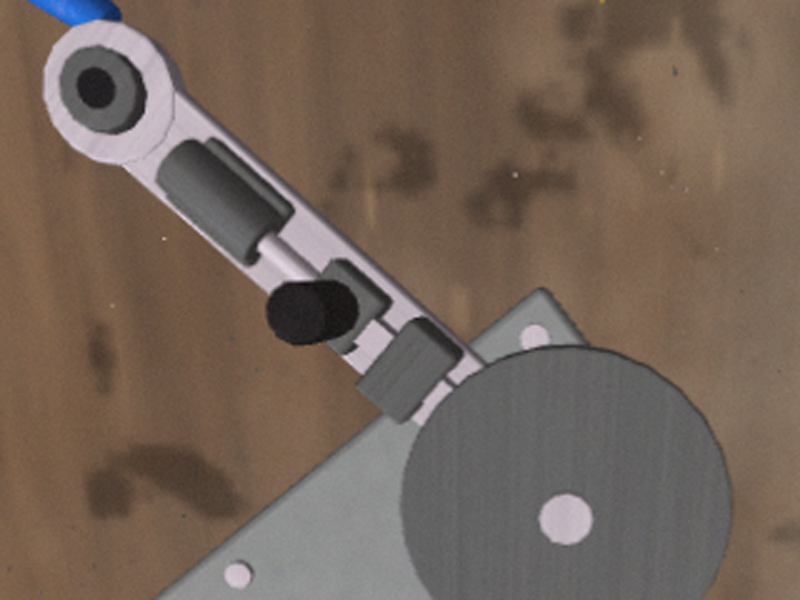

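View pics/s0z.png

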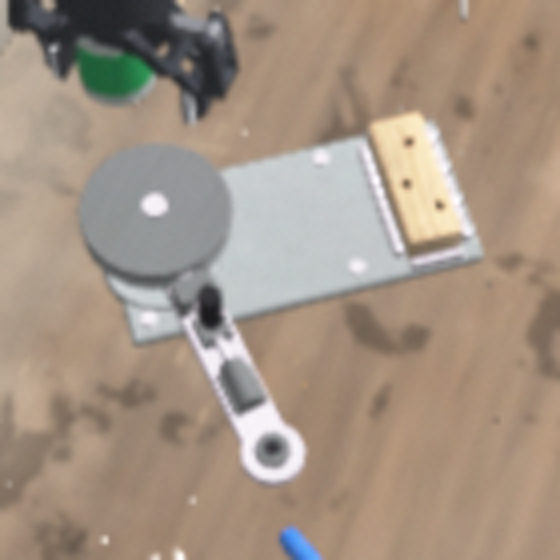

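View pics/d0z.png

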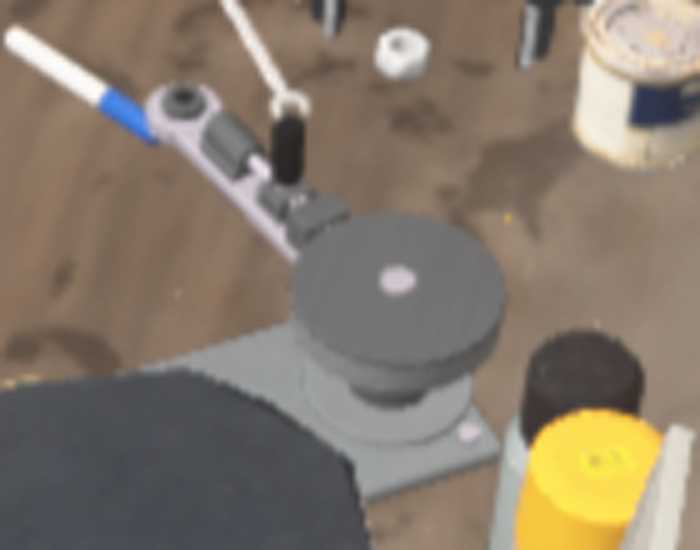

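```bash
python3 - <<'E'
from h import *
W,S,D=[vision.get_calibration(n) for n in('wrist','scene','side')]
P={'piv':((276.4,207.6),(238.5,201.2),(329.6,216),.091),'knob':((169.2,125.6),(252.5,222.5),(307.8,184.4),.124),'bush':((88.4,34.8),(268,262.3),(286.4,180.6),.070)}
r={}
for k,(w,s,d,z) in P.items():
    r[k]=plane(W,w,z); print(k,'W',r[k].round(4),'WS',tri(W,w,S,s),'WD',tri(W,w,D,d),'SD',tri(S,s,D,d))
p=r['piv']
for k in('knob','bush'):
    v=r[k]-p; print(k,np.hypot(*v[:2]),np.degrees(np.arctan2(v[1],v[0])))
for n,uv in {'block corner':(80,272),'blk top':(119,251)}.items(): 
    q=plane(W,uv,.042); v=q-p; print(n,q,np.hypot(*v[:2]),np.degrees(np.arctan2(v[1],v[0])))
E
```

```text
piv W [ 0.6211 -0.0057  0.091 ] WS (array([ 0.62076945, -0.008523  ,  0.08219288]), np.float64(0.0009282340053255847)) WD (array([ 0.62150221, -0.00597158,  0.08983058]), np.float64(0.0007580620163501851)) SD (array([ 0.62022114, -0.00539968,  0.0886135 ]), np.float64(0.0032406268471094003))
knob W [0.548 0.062 0.124] WS (array([0.54624187, 0.06034813, 0.1224937 ]), np.float64(0.003925358149482065)) WD (array([0.54819101, 0.0619519 , 0.12409112]), np.float64(0.0003305067641508291)) SD (array([0.54661203, 0.06018689, 0.12487909]), np.float64(0.004095346883560431))
bush W [0.473 0.13  0.07 ] WS (array([0.47087865, 0.13031342, 0.06644946]), np.float64(0.0008552096948745041)) WD (array([0.4721092 , 0.13045513, 0.06499848]), np.float64(0.0030054380927963674)) SD (array([0.47221844, 0.1295384 , 0.06444097]), np.float64(0.0025979909627786768))
knob 0.0996286277829617 137.23955925933964
bush 0.20088698490617854 137.53072734918968
block corner [ 0.41658183 -0.08861316  0.042     ] 0.2207278149992713 -157.93153635918196
blk top [ 0.46081571 -0.06496417  0.042     ] 0.17093154025857885 -159.70738206342517
```

```bash
python3 -m pendant '[{"translation":[0.6,-0.8,0.8],"rot":[0,0,10],"hand":-1},{"translation":[1.2,-1.5,1.6],"rot":[0,0,20],"hand":-1},{"translation":[1.9,-2.3,2.4],"rot":[0,0,30],"hand":-1},{"translation":[2.5,-3.1,3.2],"rot":[0,0,40],"hand":-1},{"translation":[3.1,-3.8,4.0],"rot":[0,0,50],"hand":-1},{"translation":[3.7,-4.6,4.8],"rot":[0,0,60],"hand":-1},{"translation":[4.4,-5.4,5.4],"rot":[0,0,70],"hand":-1},{"translation":[5.0,-6.2,6.0],"rot":[0,0,80],"hand":-1},{"translation":[5.6,-6.9,6.0],"rot":[0,0,90],"hand":-1},{"translation":[6.2,-7.6,6.0],"rot":[0,0,100],"hand":-1}]' 60
python3 - <<'E'
from h import *
s=robot.state(); print(s['time'],s['joints'],s['tool_pos'],s['ee_rot'].round(3))
E
```

```text
time: 1.4
tool_pos: [0.5486, 0.0622, 0.1851]
ee_rot: [[0.984, -0.179, -0.0], [-0.179, -0.984, -0.0], [-0.0, 0.0, -1.0]]
ft_force: [-0.2, 0.2, 1.2]
width: 0.0853
1.4 [-28.7825201   29.39865358  22.42281199 107.02849663 -14.96392519
  46.47458124 -98.90715848] [0.54859682 0.06216022 0.18508906] [[ 0.984 -0.179 -0.   ]
 [-0.179 -0.984 -0.   ]
 [-0.     0.    -1.   ]]
```

```bash
python3 -m pendant '[{"translation":[0,0,0],"rot":[0,0,10],"hand":-1},{"translation":[0,0,0],"rot":[0,0,20],"hand":-1},{"translation":[0,0,0],"rot":[0,0,28],"hand":-1},{"translation":[0,0,0],"rot":[0,0,28],"hand":-1}]' 60
python3 - <<'E'
from h import *
s=robot.state(); print(s['time'],s['joints'],s['tool_pos'],s['ee_rot'].round(3))
np.save('cal1.npy',vision.get_calibration('wrist'),allow_pickle=True)
im=vision.camera('wrist')
cv2.imwrite('pics/w1.png',im[:,:,::-1])
E
```

```text
time: 1.9
tool_pos: [0.5489, 0.0622, 0.1851]
ee_rot: [[0.789, -0.615, -0.0], [-0.615, -0.789, -0.0], [-0.0, 0.001, -1.0]]
ft_force: [0.3, -0.6, 0.2]
width: 0.0859
1.9 [ -33.93011251   30.86985106   29.96341431  107.24309176  -20.38932102
   47.25550385 -121.37504461] [0.54887804 0.06217374 0.18507472] [[ 0.789 -0.615 -0.   ]
 [-0.615 -0.789 -0.   ]
 [-0.     0.001 -1.   ]]
```

View pics/w1.png

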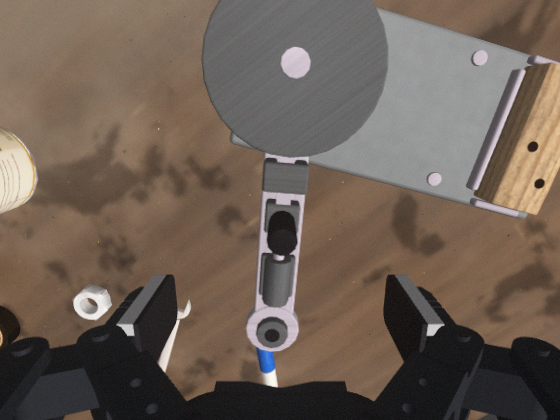

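The knob's top is at about (282,237), centred between the fingers, with the pivot at (295.5,62) and the bushing at (272,331). Triangulating against the first view.

```bash
python3 - <<'E'
from h import *
im=cv2.imread('pics/w1.png'); cv2.imwrite('pics/w1z.png',cv2.resize(im[190:290,230:340],None,fx=6,fy=6,interpolation=cv2.INTER_CUBIC))
W=np.load('cal1.npy',allow_pickle=True).item()
K=plane(W,(282,237),.124);p=plane(W,(295.5,62),.091);b=plane(W,(272,331),.07)
print(K,p,b)
for q in(K,b): v=q-p; print(np.hypot(*v[:2]),np.degrees(np.arctan2(v[1],v[0])))
W0=dict(W); T=np.eye(4); T[:3]=[[9.99999253e-01,4.26088003e-04,-1.14594531e-03,6.24391133e-01],[8.12257100e-05,-9.58387918e-01,-2.85469074e-01,7.29821604e-02],[-1.21989508e-03,2.85468767e-01,-9.58387236e-01,3.74236058e-01]]; W0['world_from_camera']=T
for a,b in[((169.2,125.6),(282,237)),((276.4,207.6),(295.5,62)),((88.4,34.8),(272,331))]: print(tri(W0,a,W,b))
E
```

```text
[0.54948994 0.06013776 0.124     ] [ 0.62080879 -0.0055093   0.091     ] [0.47526422 0.12751685 0.07      ]
0.0969325244674279 137.37127527458935
0.19717803335738796 137.57302822993606
(array([0.54677108, 0.06165584, 0.11752109]), np.float64(0.0015407893364444128))
(array([ 0.62093499, -0.00555643,  0.09115267]), np.float64(0.00029893824697223905))
(array([0.46933994, 0.13170079, 0.06081359]), np.float64(0.001813824298774907))
```

View pics/w1z.png

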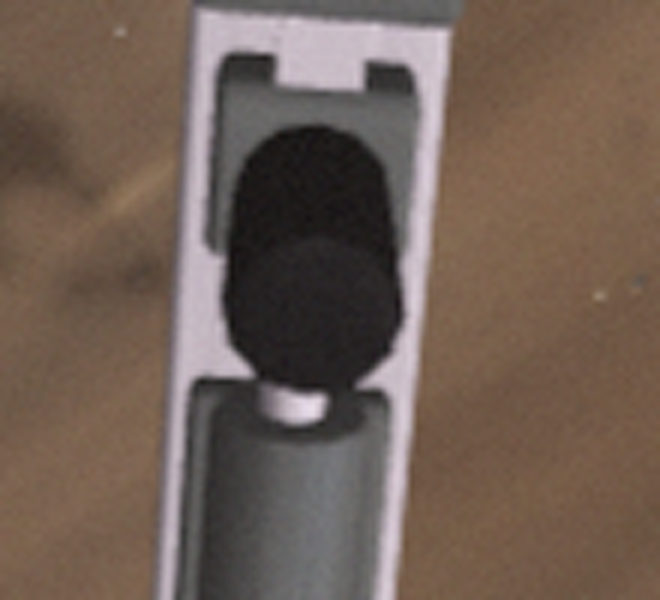

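```bash
python3 -m pendant '[{"translation":[-0.05,0.05,2],"rot":[0,0,0],"hand":-1},{"translation":[-0.1,0.1,4],"rot":[0,0,0],"hand":-0.5},{"translation":[-0.1,0.1,6],"rot":[0,0,0],"hand":0},{"translation":[-0.1,0.1,7.2],"rot":[0,0,0],"hand":0.3},{"translation":[-0.1,0.1,7.5],"rot":[0,0,0],"hand":0.4},{"translation":[-0.1,0.1,7.5],"rot":[0,0,0],"hand":0.4}]' 60
python3 - <<'E'
from h import *
cv2.imwrite('pics/w2.png',vision.camera('wrist')[:,:,::-1])
E
```

```text
time: 2.7
tool_pos: [0.5478, 0.0618, 0.1106]
ee_rot: [[0.788, -0.615, 0.0], [-0.615, -0.788, 0.0], [0.0, -0.0, -1.0]]
ft_force: [0.2, 0.4, 0.6]
width: 0.0255
```

View pics/w2.png

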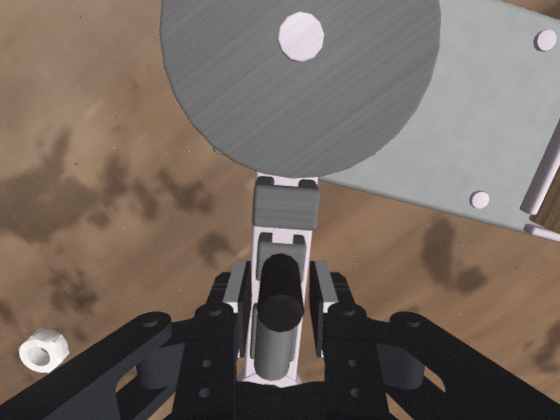

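The knob's top at (281,307) sits centred between the two pads (about 245 and 317), so I'll close.

```bash
python3 -m pendant '[{"translation":[0,0,0],"rot":[0,0,0],"hand":1},{"translation":[0,0,0],"rot":[0,0,0],"hand":1},{"translation":[0,0,0],"rot":[0,0,0],"hand":1},{"translation":[0,0,0],"rot":[0,0,0],"hand":1}]' 70
```

```text
time: 3.25
tool_pos: [0.5479, 0.0619, 0.111]
ee_rot: [[0.788, -0.616, 0.001], [-0.616, -0.788, 0.0], [0.0, -0.001, -1.0]]
ft_force: [-1.7, 0.5, 6.0]
width: 0.0162
```

```bash
python3 -m pendant '[{"translation":[-0.4,-0.03,0],"rot":[0,0,0],"hand":1},{"translation":[-0.8,-0.06,0],"rot":[0,0,0],"hand":1},{"translation":[-1.2,-0.1,0],"rot":[0,0,0],"hand":1},{"translation":[-1.6,-0.13,0],"rot":[0,0,0],"hand":1},{"translation":[-1.75,-0.14,0],"rot":[0,0,0],"hand":1},{"translation":[-1.75,-0.14,0],"rot":[0,0,0],"hand":1}]' 70
python3 - <<'E'
from h import *
s=robot.state(); P=np.array([.6210,-.0056]); v=s['tool_pos'][:2]-P; print(np.hypot(*v),np.degrees(np.arctan2(v[1],v[0])),s['ft_force'].round(1))
cv2.imwrite('pics/w3.png',vision.camera('wrist')[:,:,::-1])
E
```

```text
time: 4.0
tool_pos: [0.5361, 0.0727, 0.1111]
ee_rot: [[0.788, -0.616, 0.003], [-0.616, -0.788, -0.001], [0.003, -0.001, -1.0]]
ft_force: [7.7, -7.7, -2.1]
width: 0.0158
0.11552294461093664 137.32380440359023 [ 7.7 -7.7 -2.1]
```

View pics/w3.png

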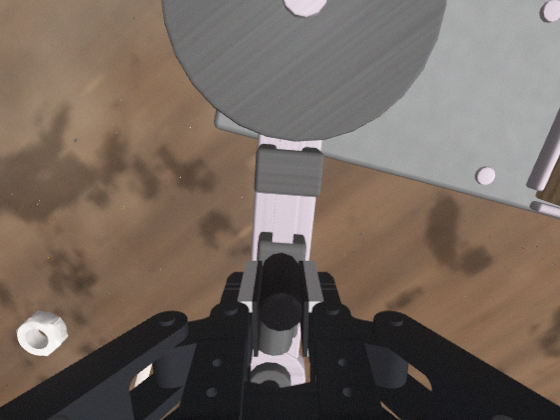

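The knob stays centred in the pads at (279,308), and the bolt slide has moved out by about 16 mm with 11 N. I'll pull to the end stop.

```bash
python3 -m pendant '[{"translation":[-0.12,-0.01,0],"rot":[0,0,0],"hand":1},{"translation":[-0.25,-0.02,0],"rot":[0,0,0],"hand":1},{"translation":[-0.25,-0.02,0],"rot":[0,0,0],"hand":1}]' 70
python3 - <<'E'
from h import *
s=robot.state(); P=np.array([.6210,-.0056]); v=s['tool_pos'][:2]-P; print(np.hypot(*v),np.degrees(np.arctan2(v[1],v[0])),s['ft_force'].round(1),s['tool_pos'])
E
```

```text
time: 4.42
tool_pos: [0.5351, 0.0735, 0.1111]
ee_rot: [[0.787, -0.617, 0.005], [-0.617, -0.787, -0.002], [0.006, -0.002, -1.0]]
ft_force: [13.9, -12.5, -7.1]
width: 0.0162
0.11677318528484867 137.34006675927054 [ 13.9 -12.5  -7.1] [0.53512632 0.07353083 0.11108995]
```

```bash
cat >> h.py <<'E'
P=np.array([.6210,-.0056])
def arc(r0,a0,r1,angs,tx):
    """rows for going from (r0,a0) to r1 at a0+angs; tx=angle of tool x"""
    x=np.array([np.cos(np.radians(tx)),np.sin(np.radians(tx))]); y=np.array([x[1],-x[0]])
    e=lambda a:np.array([np.cos(np.radians(a)),np.sin(np.radians(a))])
    for t in angs:
        d=(r1*e(a0+t)-r0*e(a0))*100; print(t,round(d@x,2),round(d@y,2))
E
python3 - <<'E'
from h import *
arc(.1195,137.34,.1187,[3,8,14,20,26,32,38,44,50,54],-38)
E
```

```text
3 0.05 0.63
8 0.06 1.66
14 0.2 2.9
20 0.46 4.11
26 0.85 5.29
32 1.37 6.42
38 1.99 7.49
44 2.73 8.5
50 3.57 9.41
54 4.18 9.98
```

```bash
python3 -m pendant '[{"translation":[0.05,0.63,0],"rot":[0,0,-3],"hand":1},{"translation":[0.06,1.66,0],"rot":[0,0,-8],"hand":1},{"translation":[0.2,2.9,0],"rot":[0,0,-14],"hand":1},{"translation":[0.46,4.11,0],"rot":[0,0,-20],"hand":1},{"translation":[0.85,5.29,0],"rot":[0,0,-26],"hand":1}]' 70
python3 - <<'E'
from h import *
s=robot.state(); v=s['tool_pos'][:2]-P; print(np.hypot(*v),np.degrees(np.arctan2(v[1],v[0])),s['ft_force'].round(1),s['tool_pos'],s['joints'])
E
```

```text
time: 5.05
tool_pos: [0.5093, 0.0278, 0.1111]
ee_rot: [[0.979, -0.205, 0.006], [-0.205, -0.979, -0.001], [0.006, -0.001, -1.0]]
ft_force: [16.3, -4.5, -10.5]
width: 0.0155
0.11660705542239348 163.3733247450986 [ 16.3  -4.5 -10.5] [0.50926835 0.0277653  0.1111375 ] [-23.28266927  32.38716343  18.16734309 116.17918556 -17.40566413
  33.65174041 -95.0436886 ]
```

```bash
python3 - <<'E'
from h import *
arc(.1187,163.34,.1187,[6,12,18,24,29],-12)
E
```

```text
6 -0.04 1.24
12 0.06 2.48
18 0.28 3.7
24 0.63 4.9
29 1.02 5.86
```

```bash
python3 -m pendant '[{"translation":[-0.04,1.24,0],"rot":[0,0,-6],"hand":1},{"translation":[0.06,2.48,0],"rot":[0,0,-12],"hand":1},{"translation":[0.28,3.7,0],"rot":[0,0,-18],"hand":1},{"translation":[0.63,4.9,0],"rot":[0,0,-24],"hand":1},{"translation":[1.02,5.86,0],"rot":[0,0,-29],"hand":1},{"translation":[1.02,5.86,0],"rot":[0,0,-29],"hand":1}]' 70
python3 - <<'E'
from h import *
s=robot.state(); v=s['tool_pos'][:2]-P; print(np.hypot(*v),np.degrees(np.arctan2(v[1],v[0])),s['ft_force'].round(1),s['tool_pos'],s['joints'])
cv2.imwrite('pics/w4.png',vision.camera('wrist')[:,:,::-1])
E
```

```text
time: 5.8
tool_pos: [0.5073, -0.0313, 0.1111]
ee_rot: [[0.956, 0.293, 0.006], [0.293, -0.956, 0.0], [0.005, 0.001, -1.0]]
ft_force: [13.6, 0.5, -5.8]
width: 0.0154
0.11657134575842586 -167.26668091946846 [13.6  0.5 -5.8] [ 0.50729555 -0.03129389  0.11111737] [-10.40457183  31.24432809   9.68118756 116.11724027  -9.20391959
  33.02202591 -67.33865771]
```

View pics/w4.png

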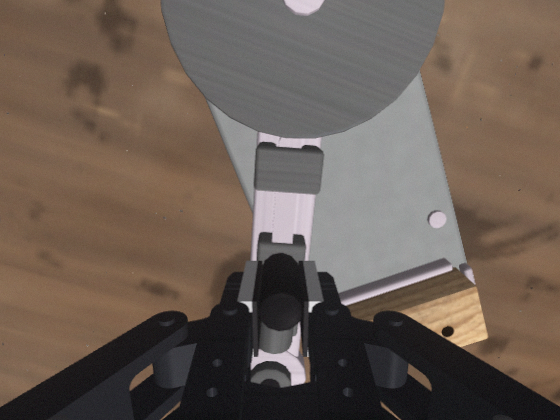

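The knob is still held centred at (280,308) and the bar has come up to the block's near edge. The bar angle is about 55 deg (0.97 rad), short of the working range, so I'll release the bolt here.

```bash
python3 -m pendant '[{"translation":[0.3,0,0],"rot":[0,0,0],"hand":1},{"translation":[0.5,0.03,0],"rot":[0,0,0],"hand":1},{"translation":[0.5,0.03,0],"rot":[0,0,0],"hand":0.42},{"translation":[0.5,0.03,0],"rot":[0,0,0],"hand":0.42},{"translation":[0.5,0.03,0],"rot":[0,0,0],"hand":0.42}]' 70
python3 - <<'E'
from h import *
s=robot.state(); v=s['tool_pos'][:2]-P; print(np.hypot(*v),np.degrees(np.arctan2(v[1],v[0])),s['ft_force'].round(1),s['tool_pos'])
cv2.imwrite('pics/w5.png',vision.camera('wrist')[:,:,::-1])
E
```

```text
time: 6.48
tool_pos: [0.5094, -0.0298, 0.1103]
ee_rot: [[0.956, 0.292, -0.0], [0.292, -0.956, 0.0], [-0.0, -0.0, -1.0]]
ft_force: [-0.4, 0.1, -0.4]
width: 0.0249
0.11414005664988751 -167.77931306836592 [-0.4  0.1 -0.4] [ 0.50944641 -0.0297609   0.11034776]
```

View pics/w5.png

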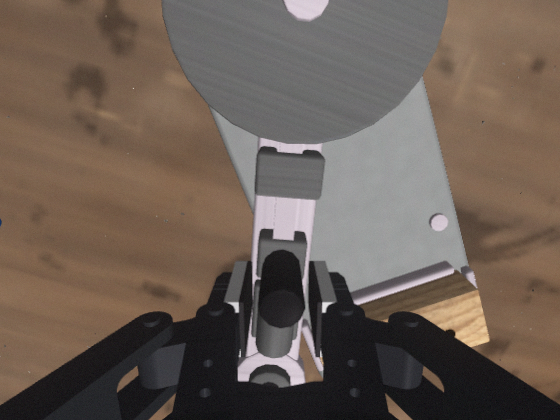

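Released: the knob rides at r≈113 mm between the pads, with zero force. I'll move the pads to r≈107 mm and sweep up to the edge of the working range.

```bash
python3 - <<'E'
from h import *
arc(.1141,192.22,.107,[0,2,4,6,8,10],17)
E
```

```text
0 0.71 0.06
2 0.68 0.43
4 0.67 0.81
6 0.67 1.18
8 0.69 1.55
10 0.71 1.92
```

```bash
python3 -m pendant '[{"translation":[0.35,0.03,0],"rot":[0,0,0],"hand":0.42},{"translation":[0.71,0.06,0],"rot":[0,0,0],"hand":0.42},{"translation":[0.68,0.43,0],"rot":[0,0,-2],"hand":0.42},{"translation":[0.67,0.81,0],"rot":[0,0,-4],"hand":0.42},{"translation":[0.67,1.18,0],"rot":[0,0,-6],"hand":0.42},{"translation":[0.69,1.55,0],"rot":[0,0,-8],"hand":0.42},{"translation":[0.71,1.92,0],"rot":[0,0,-10],"hand":0.42}]' 70
python3 - <<'E'
from h import *
s=robot.state(); v=s['tool_pos'][:2]-P; print(np.hypot(*v),np.degrees(np.arctan2(v[1],v[0])),s['ft_force'].round(1),s['tool_pos'])
arc(.107,202.22,.107,[1,2,3,4],27)
E
```

```text
time: 7.4
tool_pos: [0.522, -0.0464, 0.1103]
ee_rot: [[0.89, 0.456, -0.0], [0.456, -0.89, -0.0], [-0.0, -0.0, -1.0]]
ft_force: [-0.6, 2.9, -0.6]
width: 0.0247
0.10707315807751629 -157.5933031563575 [-0.6  2.9 -0.6] [ 0.52201071 -0.04641398  0.1102867 ]
1 -0.01 0.19
2 -0.02 0.37
3 -0.03 0.56
4 -0.04 0.75
```

```bash
python3 -m pendant '[{"translation":[-0.01,0.19,0],"rot":[0,0,-1],"hand":0.42},{"translation":[-0.02,0.37,0],"rot":[0,0,-2],"hand":0.42},{"translation":[-0.03,0.56,0],"rot":[0,0,-3],"hand":0.42}]'
```

```text
time: 7.78
tool_pos: [0.5241, -0.0511, 0.1102]
ee_rot: [[0.865, 0.501, -0.001], [0.501, -0.865, 0.0], [-0.0, -0.0, -1.0]]
ft_force: [-2.0, 1.1, -0.1]
width: 0.0247
```

```bash
python3 -m pendant '[{"translation":[-0.01,0.19,0],"rot":[0,0,-1],"hand":0.42},{"translation":[-0.02,0.37,0],"rot":[0,0,-2],"hand":0.42}]'
```

```text
time: 8.02
tool_pos: [0.5261, -0.0547, 0.1103]
ee_rot: [[0.847, 0.531, 0.0], [0.531, -0.847, -0.0], [0.0, 0.0, -1.0]]
ft_force: [0.5, 0.4, 0.6]
width: 0.0249
```

```bash
python3 -m pendant '[{"translation":[-0.01,0.19,0],"rot":[0,0,-1],"hand":0.42},{"translation":[-0.02,0.37,0],"rot":[0,0,-2],"hand":0.42}]'
```

```text
time: 8.28
tool_pos: [0.5279, -0.0579, 0.1103]
ee_rot: [[0.828, 0.56, 0.0], [0.56, -0.828, -0.0], [0.0, 0.0, -1.0]]
ft_force: [-0.4, -0.6, 0.1]
width: 0.0248
```

```bash
python3 - <<'E'
from h import *
cv2.imwrite('pics/w6.png',vision.camera('wrist')[:,:,::-1])
E
```

```text
(no output)
```

View pics/w6.png

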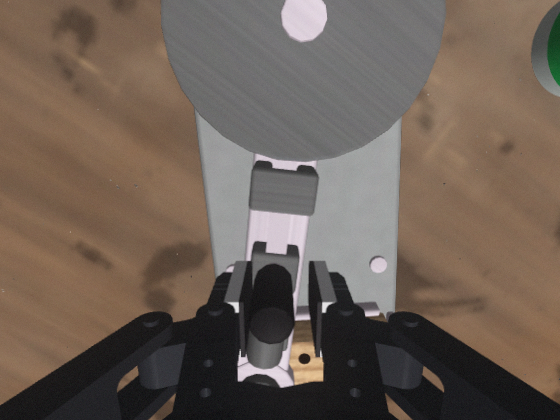

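The knob rests on the trailing left pad at (268,325) and the bolt is still out, riding the rim. I'll continue the sweep.

```bash
python3 -m pendant '[{"translation":[-0.01,0.19,0],"rot":[0,0,-1],"hand":0.42},{"translation":[-0.02,0.37,0],"rot":[0,0,-2],"hand":0.42}]'
```

```text
time: 8.57
tool_pos: [0.5297, -0.0611, 0.1103]
ee_rot: [[0.808, 0.589, -0.0], [0.589, -0.808, -0.0], [-0.0, 0.0, -1.0]]
ft_force: [-0.3, -0.3, 0.3]
width: 0.0245
```

```bash
python3 -m pendant '[{"translation":[-0.01,0.19,0],"rot":[0,0,-1],"hand":0.42},{"translation":[-0.02,0.37,0],"rot":[0,0,-2],"hand":0.42}]'
```

```text
time: 8.82
tool_pos: [0.5317, -0.0642, 0.1103]
ee_rot: [[0.787, 0.616, 0.0], [0.616, -0.787, -0.0], [-0.0, 0.0, -1.0]]
ft_force: [0.6, -0.2, 0.1]
width: 0.0246
```

```bash
python3 - <<'E'
from h import *
cv2.imwrite('pics/w7.png',vision.camera('wrist')[:,:,::-1])
E
```

```text
(no output)
```

View pics/w7.png

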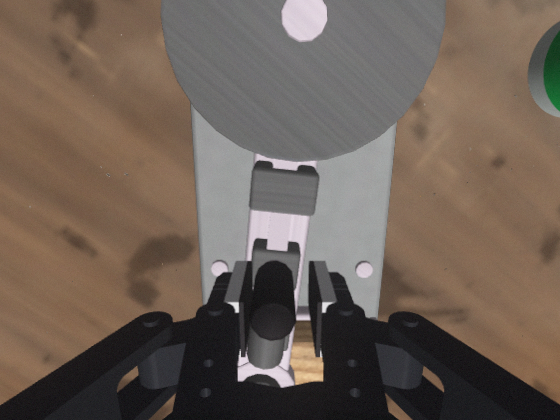

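The bar follows the trailing pad, with the knob at (270,322) and the bolt still out. Bar angle is about 74 deg; continuing.

```bash
python3 -m pendant '[{"translation":[-0.01,0.19,0],"rot":[0,0,-1],"hand":0.42},{"translation":[-0.02,0.37,0],"rot":[0,0,-2],"hand":0.42}]'
```

```text
time: 9.12
tool_pos: [0.5338, -0.0672, 0.1103]
ee_rot: [[0.765, 0.644, -0.0], [0.644, -0.765, -0.0], [-0.0, -0.0, -1.0]]
ft_force: [-0.8, 0.3, -0.5]
width: 0.025
```

```bash
python3 -m pendant '[{"translation":[-0.01,0.19,0],"rot":[0,0,-1],"hand":0.42},{"translation":[-0.02,0.37,0],"rot":[0,0,-2],"hand":0.42}]'
```

```text
time: 9.38
tool_pos: [0.5361, -0.0701, 0.1103]
ee_rot: [[0.742, 0.67, -0.0], [0.67, -0.742, 0.0], [0.0, -0.0, -1.0]]
ft_force: [-0.7, 1.8, 1.1]
width: 0.0247
```

```bash
python3 - <<'E'
from h import *
s=robot.state(); v=s['tool_pos'][:2]-P; print(s['time'],np.hypot(*v),np.degrees(np.arctan2(v[1],v[0]))+360,s['ft_force'].round(1))
cv2.imwrite('pics/w8.png',vision.camera('wrist')[:,:,::-1])
E
```

```text
9.375 0.10663736727917308 217.2229409724236 [-0.7  1.8  1.1]
```

View pics/w8.png

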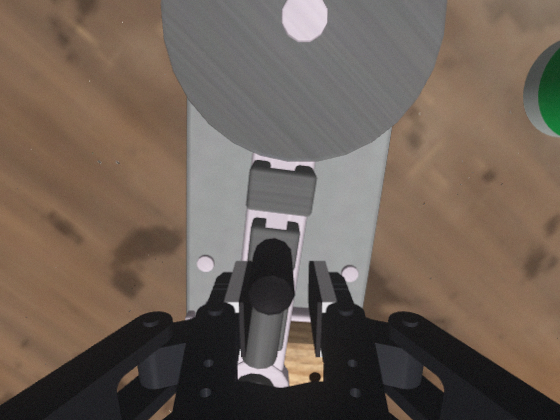

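The knob has jumped inward to (268,293) from y≈322, so the bolt dropped at a bar angle of about 78 deg. I'll check the lock with a small further push, then a push the other way, then centre.

```bash
python3 -m pendant '[{"translation":[-0.01,0.15,0],"rot":[0,0,0],"hand":0.42},{"translation":[-0.02,0.3,0],"rot":[0,0,0],"hand":0.42},{"translation":[-0.02,0.3,0],"rot":[0,0,0],"hand":0.42}]'
python3 - <<'E'
from h import *
s=robot.state(); v=s['tool_pos'][:2]-P; print(s['time'],np.hypot(*v),np.degrees(np.arctan2(v[1],v[0]))+360,s['ft_force'].round(1))
cv2.imwrite('pics/w9.png',vision.camera('wrist')[:,:,::-1])
E
```

```text
time: 9.8
tool_pos: [0.5378, -0.0725, 0.1102]
ee_rot: [[0.743, 0.669, -0.0], [0.669, -0.743, -0.0], [-0.0, -0.0, -1.0]]
ft_force: [-1.7, -0.6, 0.3]
width: 0.0249
9.8 0.10680428822434207 218.81353123786133 [-1.7 -0.6  0.3]
```

View pics/w9.png

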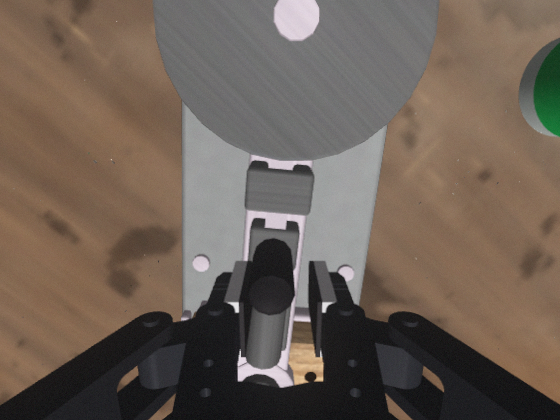

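```bash
python3 -m pendant '[{"translation":[0,0.1,0],"rot":[0,0,0],"hand":0.42},{"translation":[0,0.2,0],"rot":[0,0,0],"hand":0.42},{"translation":[0,0.2,0],"rot":[0,0,0],"hand":0.42}]'
```

```text
time: 10.22
tool_pos: [0.5387, -0.0736, 0.1102]
ee_rot: [[0.743, 0.669, -0.001], [0.669, -0.743, 0.0], [-0.001, -0.001, -1.0]]
ft_force: [-4.6, 2.2, 2.0]
width: 0.0245
```

```bash
python3 -m pendant '[{"translation":[0,0.1,0],"rot":[0,0,0],"hand":0.42},{"translation":[0,0.15,0],"rot":[0,0,0],"hand":0.42},{"translation":[0,0.15,0],"rot":[0,0,0],"hand":0.42}]'
python3 - <<'E'
from h import *
s=robot.state(); v=s['tool_pos'][:2]-P; print(s['time'],np.hypot(*v),np.degrees(np.arctan2(v[1],v[0]))+360,s['ft_force'].round(1))
E
```

```text
time: 10.6
tool_pos: [0.5389, -0.074, 0.1101]
ee_rot: [[0.743, 0.67, -0.003], [0.67, -0.743, 0.001], [-0.001, -0.003, -1.0]]
ft_force: [-10.8, 8.0, 7.1]
width: 0.0246
10.6 0.10681818742410214 219.80532331955865 [-10.8   8.    7.1]
```

Locked: 13 N of push gives almost no motion, at bar ≈81 deg, well short of the 2.0 rad stop. I'll unload, open and lift straight up.

```bash
python3 -m pendant '[{"translation":[0,-0.3,0],"rot":[0,0,0],"hand":0.42},{"translation":[0,-0.6,0],"rot":[0,0,0],"hand":0.42},{"translation":[0,-0.6,0],"rot":[0,0,0],"hand":0.2},{"translation":[0,-0.6,0],"rot":[0,0,0],"hand":0},{"translation":[0,-0.6,-2],"rot":[0,0,0],"hand":-0.3},{"translation":[0,-0.6,-5],"rot":[0,0,0],"hand":-0.3},{"translation":[0,-0.6,-8],"rot":[0,0,0],"hand":-0.3},{"translation":[0,-0.6,-10],"rot":[0,0,0],"hand":-0.3},{"translation":[0,-0.6,-10],"rot":[0,0,0],"hand":-0.3}]'
python3 - <<'E'
from h import *
c=vision.get_calibration('wrist'); np.save('cal2.npy',c,allow_pickle=True)
im=vision.camera('wrist')[:,:,::-1]; cv2.imwrite('pics/w10.png',im)
cv2.imwrite('pics/scene10.png',vision.camera('scene')[:,:,::-1])
cv2.imwrite('pics/side10.png',vision.camera('side')[:,:,::-1])
cv2.imwrite('pics/w10z.png',cv2.resize(im[40:290,180:400],None,fx=2.4,fy=2.4,interpolation=cv2.INTER_CUBIC))
E
```

```text
time: 11.72
tool_pos: [0.5369, -0.0707, 0.2115]
ee_rot: [[0.743, 0.669, 0.003], [0.669, -0.743, -0.0], [0.002, 0.002, -1.0]]
ft_force: [-0.5, -0.2, -0.3]
width: 0.0551
```

View pics/w10.png

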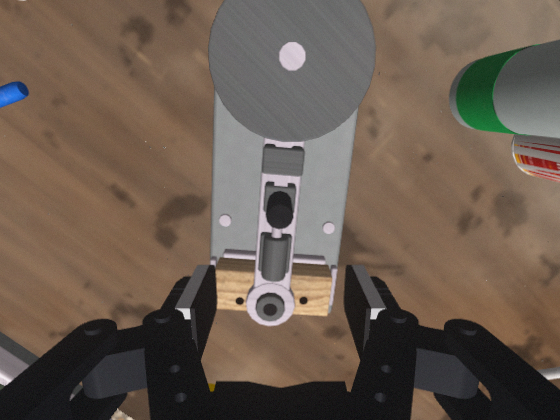

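View pics/w10z.png

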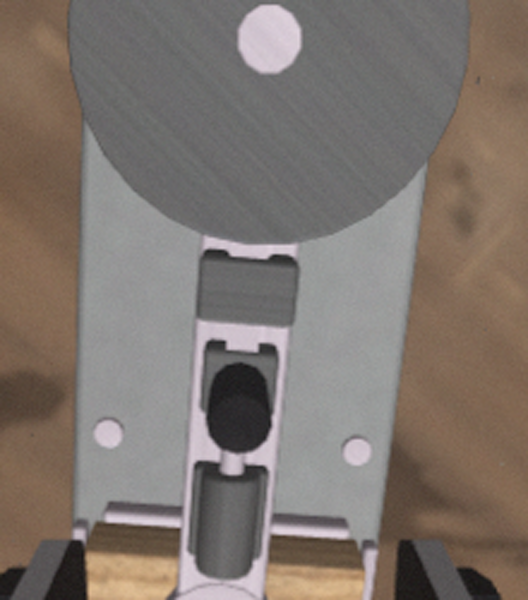

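View pics/scene10.png

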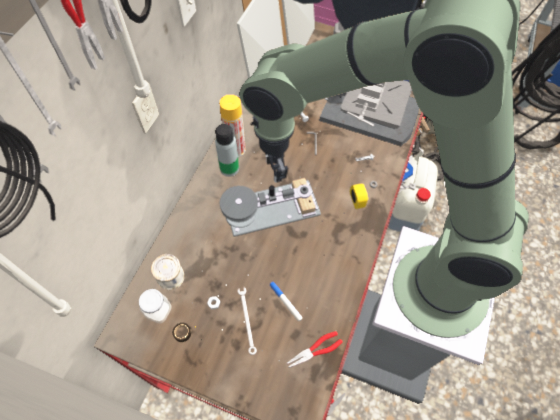

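```bash
python3 - <<'E'
from h import *
c=np.load('cal2.npy',allow_pickle=True).item()
p=plane(c,(292.1,56.2),.091);k=plane(c,(279.6,216.7),.124);b=plane(c,(269.5,309),.07)
print(p,k,b)
for q in(k,b): v=q-p; print(np.hypot(*v[:2]),np.degrees(np.arctan2(v[1],v[0]))%360-137.4)
# same with view 1 (bolt home for sure)
c=np.load('cal1.npy',allow_pickle=True).item()
p=plane(c,(295.5,62),.091);k=plane(c,(282.2,242),.124);b=plane(c,(272,331),.07)
for q in(k,b): v=q-p; print('ref',np.hypot(*v[:2]))
a=cv2.imread('pics/scene0.png');d=cv2.imread('pics/scene10.png')
m=cv2.absdiff(a,d).max(2)>40; m=cv2.morphologyEx(m.astype(np.uint8),cv2.MORPH_OPEN,np.ones((3,3)))
n,l,st,_=cv2.connectedComponentsWithStats(m); print(st[1:][st[1:,4]>15])
E
```

```text
[ 0.6205291  -0.00556308  0.091     ] [ 0.54121645 -0.06593622  0.124     ] [ 0.46109747 -0.12625958  0.07      ]
0.09967653523330022 79.87854853952547
0.19996521121984898 79.72726434313185
ref 0.0999619748607492
ref 0.19717803335738796
[[ 388    0  130  175 8031]
 [ 459    0   18   30  148]
 [ 508    0   12   23  143]
 [ 340   17   38   69  671]
 [ 327   23    8    4   27]
 [ 289   27   40   62  683]
 [ 318   31   11    5   42]
 [ 220   39   64   43  967]
 [ 378   46   68   91 2768]
 [ 184   48  120  134 7109]
 [ 258   58   34   27  303]
 [ 346   86   14    6   56]
 [ 304   91   19   12  166]
 [ 291  121    4    5   18]
 [ 499  134    5    4   17]
 [ 503  137   11   12   65]
 [ 420  145   12   10   69]
 [ 479  150   36   60 1060]
 [ 424  157   39   59  584]
 [ 449  178   15    8   56]
 [ 268  185    8   16  104]
 [ 282  185   27   14  249]
 [ 258  193    9   14   92]
 [ 507  215    9   18   79]
 [ 242  220   14   12  117]
 [ 249  234   16   12  114]
 [ 506  236    5    5   19]
 [ 258  249   19   22  264]]
```

The knob is at r = 99.7 mm, so the bolt is home, and the bar sits at 79.8 deg (1.39 rad). The only changes in the scene picture are the arm and the bar. The robot is clear, so I'll hand in.

```bash
python3 -c "
from workcell import robot
print(robot.sign_off(), robot.state()['time'])"
```

```text
the job is handed in; nothing more can be done
the job is handed in; nothing more can be done
```

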